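# Call upstairs and hold the intercom's talk bar

## Task

Call upstairs on the house intercom: push the sprung lever of the call box right over to its stop and let it spring back by itself, then press the talk bar of the talk station half-way down, until it lies about level, and keep it there for at least two seconds, never down to the bottom (that alarms the whole house). Finish while still holding the talk bar half-way with the fingers: do not let go. Leave the ashtray, the phone stand and the mosquito racket where they are.

Things in the scene. Friction and masses are not known exactly. Their poses are not given: they have to be found in the camera images.
- call_box: Grey plastic box, 100 (x) x 90 (y) x 45 mm high, fixed to the cabinet top, to the left or to the right, its front (-x) roughly towards the robot; origin at the centre of its underside. On it stands the sprung T-lever, pivoted over the box's centre about its y axis, 50 mm above the cabinet top.
- call_lever (a joint): Angle of the lever on the call box, rad. 0 at rest: it leans 0.4 rad to the box's -x (front). Push it towards the box's +x: 0.8 at the stop, where it leans 0.4 rad to +x. Its spring brings it back to 0 when let go; pushing at the cross bar takes about 1.5 N at the start, 5 N at the stop.
- lever_bar (a point): Middle of the axis of the lever's black round cross bar, 12 mm thick and 36 mm long (along the box's y), on a steel rod 8 mm thick, 55 mm from the pivot. Moves with the lever; at rest 21 mm towards the box's -x from its centre and 101 mm above the cabinet top.
- talk_station: Grey plastic desk station, 170 (x) x 100 (y) mm, fixed to the cabinet top, front (-x) roughly towards the robot; origin at the centre of its underside. Base plate 12 mm thick; at the rear (x 30 to 85 mm) a speaker block 68 mm high with slots in its top; in front of it the black talk bar, hinged along y at x = 22 mm, 42 mm above the cabinet top.
- talk_bar (a joint): Angle of the talk bar, a flat paddle 95 mm long from hinge to front end, 54 wide, 8 thick. 0 at rest (front end tilted up 0.16 rad), 0.16 half-way (level), 0.32 rad at the bottom (sloping down). Sprung: pressing 70 mm from the hinge takes about 2 N to start, 4.5 N half-way, 7 N at the bottom; it rises when let go.
- talk_pad (a point): Point on the talk bar's upper face, mid width, 70 mm from the hinge, where to press (moves with the bar): 57 mm above the cabinet top at rest, 46 mm half-way, 35 mm at the bottom.
- ashtray: Round green glass ashtray, 104 mm across, 34 mm high, loose; origin at the centre of its underside. Leave alone.
- phone_stand: Folded aluminium phone stand, flat, about 82 (x) x 105 (y) x 17 mm, loose; origin at the centre of its underside. Leave alone.
- racket: Blue plastic mosquito racket with a slide switch on its handle, lying along its y axis: handle towards -y (32 wide, 28 mm high), oval head towards +y (190 wide, 18 mm high), 470 mm long in all, loose; origin on its underside, near where the handle meets the head. Leave alone.
There are look-alikes about, which are no part of the job. Leave any turquoise or yellow look-alike of the call_box alone.

How it is judged:
On the way, in this order (a step that is already met when the one before it is completed fails the run):
1. the call lever is pushed over to its stop (value of joint call_lever above 0.72 rad), for 0.1 s.
2. the call lever has sprung back (value of joint call_lever below 0.08 rad), for 0.2 s.
3. the talk bar is kept half-way down with the fingers (value of joint talk_bar between 0.1 and 0.22 rad and contact force between the fingers and talk_station above 1 N), for 1.8 s.
At the end, for the whole second after the job is handed in: The fingers are still pressing the talk bar (more than 1 N) and keep it half-way, between 0.10 and 0.22 rad of its 0.32 rad; the call lever is back at rest (below 0.08 rad); ashtray, phone stand and racket are within 30 mm of where they lay (all of step 3 and value of joint call_lever below 0.08 rad and distance of each of ashtray, phone_stand, racket from where it was at the start of the episode below 0.03 m); the arm keeps its last pose, push and grip.
It fails at once if the talk bar is pressed to the bottom (whole-house alarm) (value of joint talk_bar above 0.29 rad).
It fails at once if the ashtray, phone stand or racket is disturbed (distance of any of ashtray, phone_stand, racket from where it was at the start of the episode above 0.03 m).
It also fails if it takes over 46 s, if anything falls off the work surface, if the arm or the gripper's body presses on something with over 40 N, if the wrist force passes 120 N, or if a joint passes its speed limit or range.

## Robot

A 7-joint arm with a two-finger parallel gripper is mounted at the origin on the work surface. World frame = base frame: x ahead of the robot, y to its left, z up, the work surface at z = 0. Lengths are in m, angles in rad, forces in N, time in s.
With the tool pointing down it reaches from about 0.4 to 0.875 m from the base axis. Payload 6.5 kg.
Tool frame: the origin (TCP) lies on the centre line of the jaws, within the pads' length; the fingertips stand manip.nose_length ahead of it and the grasp point (between the pads) is the TCP (manip.nose_length is the distance from the TCP to the fingertips, in m); z points along the fingers, y is the line along which they close (so a half turn about z gives the same grasp; the last joint's range is limited). The gripper opens to 88 mm and grips with 3 to 60 N. Pads are 18 mm wide; open, the fingers measure 123 mm over their backs; the gripper's body (75 mm by 187 mm) begins 45 mm behind the grasp point.
Start: joints at [1.171, 0.536, -0.004, 1.538, 0.003, 1.067, -0.071], TCP at [0.213, -0.614, 0.258] pointing down, gripper open.
Joint ranges: [-2.7, 2.7], [-0.37, 2.16], [-1.27, 1.26], [0.24, 2.4], [-1.31, 4.45], [0.19, 1.91], [-2.76, 2.76]. Speed limits (rad/s): [2.39, 2.39, 3.14, 3.14, 3.14, 3.14, 3.14].

## Interface

Orientations are given as a rotation vector (axis times angle).
In Python, from cell import manip gives the robot as it stands. The module is installed in compiled form; this text tells all that it offers.
- The arm moves only by the tool carry_out, never from a script. Its argument "motion" is one flat list of numbers, 7 for each row, row after row: the opening, from 0 (shut) to 1 (fully open), then the shift along the tool's x, y, z in mm, then the turn, a rotation vector about the tool's x, y, z in units of 5 degrees (1.0 is 5 degrees). A call has 1 to 12 rows; each row shifts and turns the commanded pose from where the row before left it, along the tool's axes as they then stand; what a row does not reach is not made up. A row lasts 1/12 s, in which the tool goes at most 41.7 mm and 7.16 degrees, less where a joint would pass 70% of its speed; a pose out of reach is approached as far as the arm can. A call with a gripper value outside its range is refused whole. The fingers move at their own pace and stop on an object; "grip_force" is the grip in N (left out, the last holds). Time passes only in rows, so rows that do not move let the fingers close. It gives the time, the measured TCP pose, the force, the opening and the grip force at its end, in the units of the state.
- manip.read_state(): the state, without advancing time (a new reading comes with each control period).
- manip.camera(name): name is "scene" or "top" or "wrist"; returns the picture (420x560x3 uint8, red, green, blue); there is no depth.
- manip.get_calibration(name): a dict with "camera_matrix" (3x3 intrinsics, pixels), "cam_to_world" (4x4, takes a point from camera to world coordinates). Camera axes: x right, y up, looking along -z (the intrinsics and any distortion apply to the point x, -y, -z); pixel columns grow to the right and rows downward; lengths in m; the calibration is good to about 2 mm. The wrist camera is an equidistant fisheye: a pixel r from the principal point sees the ray r / f radians off the axis. A picture is of the moment at which its call begins: read the wrist's pose just before it. get_calibration takes no time and is no camera call; for the wrist camera it gives the pose at the moment of the call.
- manip.job_done(): hands the job in; it is judged then, once.
Trained networks look in the newest picture that a camera, given by its name, has taken for a name from the list of things; names that differ only in an ending like _2 or _b are one class to them, and where a whole thing is asked for, a point or a joint stands for the part that bears it (a point fixed in the world has none). Each returns a list of dicts, best first, with "confidence" (0 to 1); they miss things now and then, are a little off and sometimes report something else, mostly with a low value. They report only what shows in the picture. A call takes as long as a camera call. They do not tell look-alikes from the thing itself.
- manip.spot_in(camera, query): "location" ([row, column] in pixels, amid what is visible of it).
- manip.tip_of(camera, query): "location" ([row, column] in pixels: a listed point, or the origin of a listed thing).
The state is a dict: "clock": time; "joint_pos": joint angles; "qvel": joint speeds; "tau": joint torques, N m; "position": TCP position; "ee_rot": TCP orientation; "force": force on the tool from outside, world axes, zero at the start; "ft_torque": the same for the moment, N m; "gripper_width": finger opening in m; "gripper_force": force on a finger pad.
Only numpy, scipy, OpenCV 4.12 (cv2) and the standard library are available. Lean on these libraries where they do the work, as an engineer would, in place of code of your own. Each camera call takes 0.05 s, during which the arm holds its last target. There are 200 camera calls.

## Working session

There is one attempt and no reset: what is moved stays moved. The work goes in short steps, Python scripts to look and compute and a tool call to move; the robot and the scene stay as the last step left them, time stands still between calls to the robot, and variables do not carry over. Pictures are saved under pics/ and viewed, at most 10 in all, crops included, and the job is handed in when it is done.

Besides the shell and the picture viewer there is one more tool, called after "Call:" by a JSON object that holds its "op" and its "data", one argument or row to a line. carry_out: Moves the arm, as the interface text tells. Its arguments: {"type":"object","properties":{"motion":{"type":"array","items":{"type":"number"}},"grip_force":{"type":"number"}},"required":["motion"]}

```bash
mkdir -p pics; cat > h.py <<'E'
import numpy as np, cv2
from cell import manip
def shot(c,f):
    im=manip.camera(c); cv2.imwrite('pics/'+f,cv2.cvtColor(im,cv2.COLOR_RGB2BGR)); return im
def ray(c,rc):
    k=manip.get_calibration(c); K=np.array(k['camera_matrix']);T=np.array(k['cam_to_world'])
    x=(rc[1]-K[0,2])/K[0,0]; y=(rc[0]-K[1,2])/K[1,1]
    if c=='wrist':
        r=np.hypot(x,y)+1e-12; d=np.array([np.sin(r)*x/r,-np.sin(r)*y/r,-np.cos(r)])
    else: d=np.array([x,-y,-1.])
    return T[:3,3],T[:3,:3]@d
def at(c,rc,z):
    o,d=ray(c,rc); return o+d*(z-o[2])/d[2]
def proj(c,p):
    k=manip.get_calibration(c); K=np.array(k['camera_matrix']);T=np.array(k['cam_to_world'])
    q=T[:3,:3].T@(np.array(p)-T[:3,3]); return [K[1,2]-K[1,1]*q[1]/-q[2],K[0,2]+K[0,0]*q[0]/-q[2]]
E
python3 - <<'E'
from h import *
np.set_printoptions(precision=3,suppress=True)
s=manip.read_state(); print(s['clock'],s['position'],s['ee_rot'],s['force'],manip.nose_length)
for c in('top','scene'):
    shot(c,c+'0.png')
    for q,z in(('lever_bar',.101),('call_box',0),('talk_pad',.057),('talk_station',0),('ashtray',0),('phone_stand',0),('racket',0)):
        for d in manip.tip_of(c,q)[:4]:
            print(c,q,np.round(d['location']),round(d['confidence'],2),at(c,d['location'],z))
E
```

```text
0.0 [ 0.213 -0.614  0.257] [-3.096 -0.522  0.001] [ 0.497 -0.324 -0.305] 0.019
top lever_bar [222. 344.] 0.7 [ 0.527 -0.195  0.101]
top lever_bar [232. 422.] 0.63 [ 0.509 -0.366  0.101]
top call_box [304. 354.] 0.65 [ 0.336 -0.235  0.   ]
top call_box [220. 411.] 0.64 [ 0.539 -0.37   0.   ]
top call_box [221. 340.] 0.59 [ 0.53  -0.199  0.   ]
top talk_pad [226. 185.] 0.95 [0.508 0.162 0.057]
top talk_station [209. 190.] 0.84 [0.55  0.165 0.   ]
top ashtray [260. 256.] 0.87 [0.433 0.    0.   ]
top phone_stand [183. 254.] 0.78 [0.618 0.012 0.   ]
top racket [121. 239.] 0.71 [0.771 0.053 0.   ]
top racket [184. 252.] 0.61 [0.615 0.016 0.   ]
scene lever_bar [207. 140.] 0.72 [ 0.518 -0.368  0.101]
scene lever_bar [167. 210.] 0.69 [ 0.329 -0.227  0.101]
scene lever_bar [203. 219.] 0.56 [ 0.52  -0.193  0.101]
scene call_box [202. 210.] 0.95 [ 0.337 -0.238  0.   ]
scene call_box [248. 222.] 0.81 [ 0.552 -0.196  0.   ]
scene talk_pad [208. 373.] 0.79 [0.512 0.163 0.057]
scene talk_station [235. 374.] 0.78 [0.539 0.165 0.   ]
scene ashtray [214. 298.] 0.74 [ 0.429 -0.007  0.   ]
scene phone_stand [205. 371.] 0.71 [0.405 0.192 0.   ]
scene phone_stand [262. 311.] 0.56 [0.626 0.    0.   ]
scene racket [308. 351.] 0.68 [0.768 0.055 0.   ]
```

View pics/top0.png

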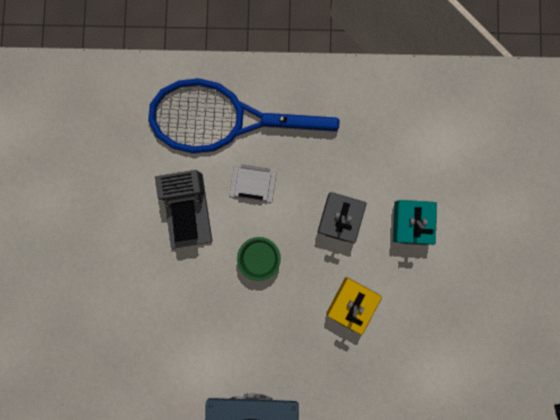

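View pics/scene0.png

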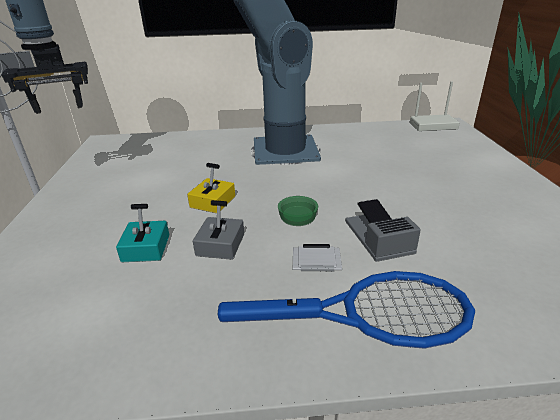

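Two shots show the possible call boxes, in top-view pixels: grey at (218,343), turquoise at (222,416) and yellow at (306,354). I choose the grey one. The talk station is at (210,188). Next I'll check a close crop and measure the yaws.

```bash
python3 - <<'E'
from h import *
np.set_printoptions(precision=3,suppress=True)
im=cv2.imread('pics/top0.png'); s=cv2.imread('pics/scene0.png')
a=cv2.resize(im[185:265,310:380],None,fx=5.5,fy=5.5,interpolation=3)
b=cv2.resize(im[165:255,145:220],None,fx=5,fy=5,interpolation=3)
h=max(a.shape[0],b.shape[0]); pad=lambda i:cv2.copyMakeBorder(i,0,h-i.shape[0],0,0,0)
cv2.imwrite('pics/crop.png',np.hstack([pad(a),pad(b)]))
E
```

```text
(no output)
```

View pics/crop.png

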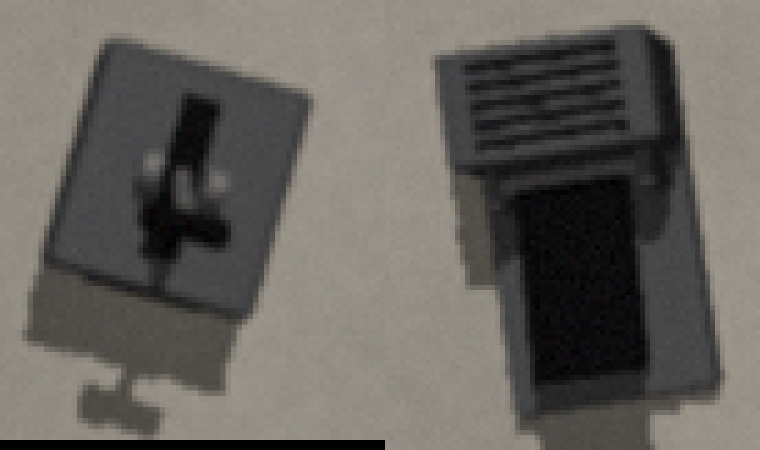

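The crop shows the grey box with the T-lever's cross bar towards the robot, at about px (226,344). The station's black paddle runs from its hinge at about (201,183) to its front end at about (241,188). Next I work out the poses from the corners.

```bash
python3 - <<'E'
from h import *
np.set_printoptions(precision=4,suppress=True)
A=lambda x,y,z:at('top',[185+(y+.5)/5.5-.5,310+(x+.5)/5.5-.5],z)
B=lambda x,y,z:at('top',[165+(y+.5)/5-.5,145+(x-385+.5)/5-.5],z)
c=[A(*p,.045) for p in((110,40),(312,97),(243,320),(48,262))]
ctr=np.mean(c,0); f=(c[0]+c[1]-c[2]-c[3])/2; l=(c[0]+c[3]-c[1]-c[2])/2
print('box',ctr,'len',np.linalg.norm(f),np.linalg.norm(l),'yaw',np.arctan2(f[1],f[0]),np.arctan2(-l[0],l[1]))
print('bar pred',ctr[:2]-.0214*f[:2]/np.linalg.norm(f),'seen',A(187,225,.107))
F=[B(535,385,.061),B(648,372,.061)]; R=[B(522,185,.046),B(633,180,.046)]
fm=np.mean(F,0);rm=np.mean(R,0);v=rm-fm
print('paddle front',fm,'rear',rm,'yaw',np.arctan2(v[1],v[0]),np.arctan2(-(F[0]-F[1])[0],(F[0]-F[1])[1]),'wid',np.linalg.norm(F[0]-F[1]),np.linalg.norm(v))
t=[B(*p,.068) for p in((437,57),(640,27),(662,150),(458,167))]
w=(t[0]-t[1]+t[3]-t[2])/2;print('spk',np.mean(t,0),'w',np.linalg.norm(w),'yaw',np.arctan2(-w[0],w[1]))
print('pad nn',at('top',manip.tip_of('top','talk_pad')[0]['location'],.057) if 0 else '')
from scipy.spatial.transform import Rotation as Ro
print(Ro.from_rotvec(manip.read_state()['ee_rot']).as_matrix())
E
```

```text
box [ 0.5386 -0.1986  0.045 ] len 0.09761742029410092 0.08633324679878263 yaw -0.26778686338567476 -0.2564778039603258
bar pred [ 0.5179 -0.1929] seen [ 0.5182 -0.1946  0.107 ]
paddle front [0.4757 0.1572 0.061 ] rear [0.5661 0.1711 0.046 ] yaw 0.15285945760786246 0.14172405095292417 wid 0.051950625887650266 0.09263280322839135
spk [0.602  0.1805 0.068 ] w 0.0938227405364175 yaw 0.1410187570741966
pad nn 
[[ 0.9448  0.3276 -0.    ]
 [ 0.3276 -0.9448 -0.    ]
 [-0.      0.     -1.    ]]
```

Box centre is (0.539,-0.199) with yaw -0.262, and the bar is at (0.518,-0.193). The talk pad is at about (0.501,0.163) with yaw 0.146. Sizes agree with the description. I start by turning, shutting the fingers and moving over.

Call:
{"op": "carry_out", "data": {
  "motion": [0,0,0,0,0,0,1.14,0,0,0,0,0,0,1.14,0,0,0,0,0,0,1.14,0,0,0,0,0,0,1.14,0,0,0,0,0,0,1.14,0,0,0,0,0,0,1.13,0,10,-34,0,0,0,0,0,10,-34,0,0,0,0,0,10,-34,0,0,0,0,0,10,-34,0,0,0,0,0,10,-34,0,0,0,0,0,10,-34,0,0,0,0],
  "grip_force": 20
}}

```text
clock: 1.8
position: [0.3245, -0.4311, 0.2579]
ee_rot: [3.114, -0.411, 0.001]
force: [0.4, -0.5, -0.1]
gripper_width: 0.0101
gripper_force: 0.0
```

Call:
{"op": "carry_out", "data": {
  "motion": [0,10,-34,0,0,0,0,0,10,-34,0,0,0,0,0,10,-34,0,0,0,0,0,10,-34,0,0,0,0,0,10,-34,0,0,0,0,0,10,-34,0,0,0,0,0,10,-34,0,0,0,0,0,0,0,0,0,0,0,0,0,0,0,0,0,0,0,0,0,0,0,0,0]
}}

```text
clock: 2.63
position: [0.4527, -0.2216, 0.2577]
ee_rot: [3.114, -0.411, -0.0]
force: [0.8, 1.0, -0.1]
gripper_width: 0.0007
gripper_force: 0.0
```

```bash
cat >> h.py <<'E'
from scipy.spatial.transform import Rotation as Ro
np.set_printoptions(precision=4,suppress=True)
def st():
    s=manip.read_state();R=Ro.from_rotvec(s['ee_rot']).as_matrix();p=np.array(s['position'])
    print(s['clock'],'p',p,'x',R[:,0],'z',R[:,2],'F',s['force'],'w',s['gripper_width']);return p,R
def to(t):
    p,R=st(); print('shift mm',R.T@(np.array(t)-p)*1000)
E
python3 - <<'E'
from h import *
to([.480,-.183,.111]); shot('wrist','w1.png')
for q,z in(('lever_bar',.101),('call_box',0)):
    for d in manip.tip_of('wrist',q)[:3]: print(q,d['location'],d['confidence'],at('wrist',d['location'],z))
E
```

```text
2.6333 p [ 0.4527 -0.2216  0.2577] x [ 0.9658 -0.2595 -0.0002] z [-0.0003 -0.0006 -1.    ] F [ 0.7613  0.9713 -0.0542] w 0.0006946130847251268
shift mm [ 16.3661 -44.4256 146.715 ]
lever_bar [90.6, 425.5] 0.74 [ 0.512  -0.3736  0.101 ]
lever_bar [129.7, 237.3] 0.57 [ 0.5175 -0.1988  0.101 ]
call_box [109.7, 246.9] 0.97 [ 0.5379 -0.2015  0.    ]
call_box [79.9, 388.3] 0.82 [ 0.5325 -0.3752  0.    ]
```

View pics/w1.png

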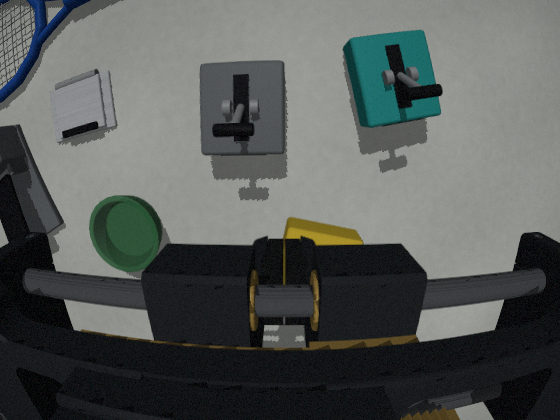

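The wrist view shows the grey box aligned with the tool, its bar at (129,233), about (0.518,-0.195). This agrees with the earlier fix. I go down in front of the bar and then push.

Call:
{"op": "carry_out", "data": {
  "motion": [0,8,-21,0,0,0,0,0,8,-21,0,0,0,0,0,0,0,36,0,0,0,0,0,0,36,0,0,0,0,0,0,36,0,0,0,0,0,0,36,0,0,0,0,0,0,2,0,0,0,0,0,0,0,0,0,0,0,0,0,0,0,0]
}}

```text
$.motion: bad value
```

```bash
python3 - <<'E'
from h import *
to([.539,-.1986,.111]); shot('wrist','w2.png')
E
```

```text
2.7833 p [ 0.4523 -0.2224  0.2577] x [ 0.9651 -0.2618 -0.0002] z [-0.0003 -0.0005 -1.    ] F [-0.5346 -0.1113 -0.8426] w 0.000319790862403141
shift mm [ 77.491  -45.743  146.6703]
```

View pics/w2.png

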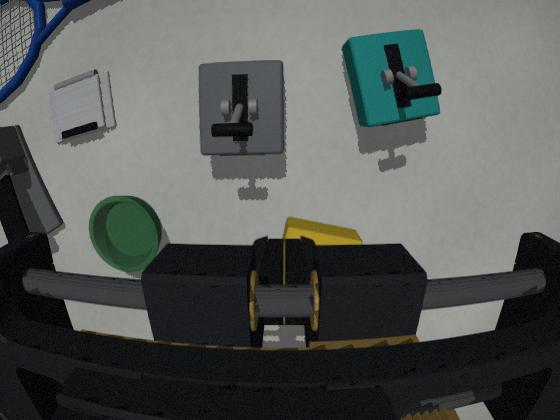

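The move was refused because its last row had 8 numbers, so the arm hasn't moved and the view is unchanged. I send it again.

Call:
{"op": "carry_out", "data": {
  "motion": [0,8,-21,0,0,0,0,0,8,-22,0,0,0,0,0,0,0,36,0,0,0,0,0,0,36,0,0,0,0,0,0,36,0,0,0,0,0,0,36,0,0,0,0,0,0,2,0,0,0,0,0,0,0,0,0,0,0,0,0,0,0,0,0,0,0]
}}

```text
$.motion: bad value
```

```bash
python3 - <<'E'
from h import *
to([.539,-.1986,.111]); shot('wrist','w3.png')
E
```

```text
2.8333 p [ 0.4524 -0.2223  0.2577] x [ 0.9652 -0.2617 -0.0002] z [-0.0003 -0.0004 -1.    ] F [ 0.2835 -0.3618 -0.2192] w 0.00022544549460527425
shift mm [ 77.4567 -45.5955 146.6701]
```

View pics/w3.png

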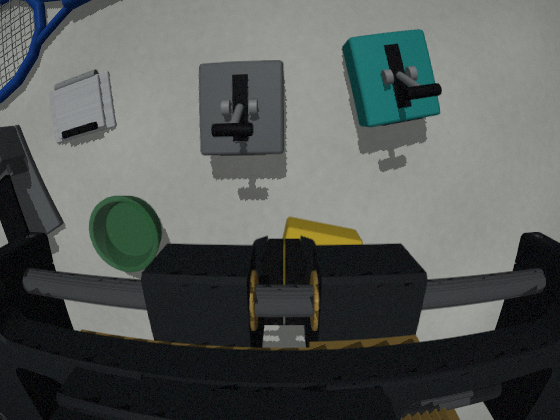

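Refused again: I miscounted the zeros at the end. The picture is the same and the lever hasn't been touched. This time I leave out the idle rows.

Call:
{"op": "carry_out", "data": {
  "motion": [0,8,-21,0,0,0,0,0,8,-22,0,0,0,0,0,0,0,36,0,0,0,0,0,0,36,0,0,0,0,0,0,36,0,0,0,0,0,0,35,0,0,0,0,0,0,2,0,0,0,0,0,0,1,0,0,0]
}}

```text
clock: 3.55
position: [0.4783, -0.1837, 0.1107]
ee_rot: [-3.114, 0.412, 0.006]
force: [-0.5, 0.6, 0.9]
gripper_width: 0.0003
gripper_force: 0.0
```

```bash
python3 - <<'E'
from h import *
to([.539,-.1986,.111]); shot('wrist','w4.png')
E
```

```text
3.55 p [ 0.4783 -0.1837  0.1107] x [ 0.9656 -0.26   -0.0039] z [-0.0038  0.001  -1.    ] F [-0.4621  0.5527  0.91  ] w 0.0003370412484915548
shift mm [62.4398 -1.4092 -0.5086]
```

Call:
{"op": "carry_out", "data": {
  "motion": [0,10,0,0,0,0,0,0,10,0,0,0,0,0,0,10,0,0,0,0,0,0,10,0,0,0,0,0,0,10,0,0,0,0,0,0,8,0,0,0,0,0]
}}

```text
clock: 4.1
position: [0.5365, -0.1992, 0.1143]
ee_rot: [3.114, -0.412, 0.002]
force: [-4.2, 1.8, -0.6]
gripper_width: 0.0005
gripper_force: 2.4
```

Call:
{"op": "carry_out", "data": {
  "motion": [0,3,0,0,0,0,0,0,3,0,0,0,0,0,0,0,0,0,0,0,0]
}}

```text
clock: 4.35
position: [0.5418, -0.2005, 0.1126]
ee_rot: [3.114, -0.411, 0.001]
force: [-4.5, 0.8, 2.8]
gripper_width: 0.0006
gripper_force: 2.1
```

```bash
python3 - <<'E'
from h import *
to([.539,-.1986,.111]); shot('wrist','w5.png'); shot('scene','s5.png')
a=cv2.imread('pics/w5.png');b=cv2.imread('pics/s5.png')[130:280,130:330]
cv2.imwrite('pics/c5.png',np.hstack([cv2.resize(a[:,80:480],None,fx=.95,fy=.95),cv2.resize(b,(400,399))]))
E
```

```text
4.35 p [ 0.5418 -0.2005  0.1126] x [ 0.9658 -0.2594  0.0009] z [ 0.0008 -0.0005 -1.    ] F [-4.4809  0.7941  2.7829] w 0.0005760998165651501
shift mm [-3.2475 -1.117   1.6068]
```

View pics/c5.png

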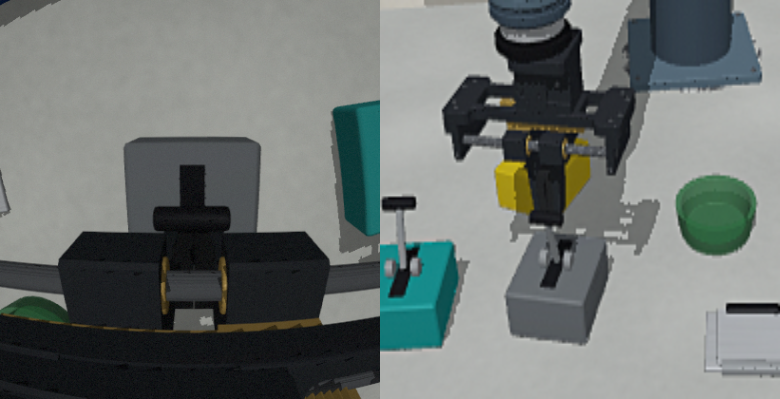

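The bar is against the fingers and leaning past the middle, with 4.5 N on the tool. I push on gently until the force shows the stop.

Call:
{"op": "carry_out", "data": {
  "motion": [0,2,0,0,0,0,0,0,1,0,0,0,0,0,0,0,0,0,0,0,0]
}}

```text
clock: 4.7
position: [0.5438, -0.2009, 0.1114]
ee_rot: [-3.115, 0.411, 0.002]
force: [-4.7, 1.0, 1.5]
gripper_width: 0.0007
gripper_force: 2.5
```

Call:
{"op": "carry_out", "data": {
  "motion": [0,2,0,0,0,0,0,0,0,0,0,0,0,0]
}}

```text
clock: 4.87
position: [0.5448, -0.2011, 0.1111]
ee_rot: [-3.114, 0.411, 0.006]
force: [-8.4, 2.2, 4.1]
gripper_width: 0.0005
gripper_force: 4.0
```

Call:
{"op": "carry_out", "data": {
  "motion": [0,2,0,0,0,0,0,0,0,0,0,0,0,0]
}}

```text
clock: 5.03
position: [0.5451, -0.2012, 0.1109]
ee_rot: [-3.114, 0.411, 0.012]
force: [-12.2, 3.2, 8.8]
gripper_width: 0.0005
gripper_force: 6.5
```

The position has stalled and the force is up to 12 N, so the lever is at its stop. After a short hold I back off well clear so it can spring back.

Call:
{"op": "carry_out", "data": {
  "motion": [0,0,0,0,0,0,0,0,0,0,0,0,0,0,0,-25,0,0,0,0,0,0,-25,0,0,0,0,0,0,-25,0,0,0,0,0,0,-8,0,-10,0,0,0,0,0,0,-36,0,0,0,0,0,0,-36,0,0,0,0,0,0,-10,0,0,0,0,0,0,-1,0,0,0]
}}

```text
clock: 5.87
position: [0.4715, -0.1812, 0.208]
ee_rot: [3.113, -0.41, 0.014]
force: [0.5, 0.5, -0.6]
gripper_width: 0.0005
gripper_force: 0.0
```

```bash
python3 - <<'E'
from h import *
to([.501,.163,.15]); shot('wrist','w6.png')
for c in('wrist','scene'):
    if c=='scene': shot('scene','s6.png')
    for d in manip.tip_of(c,'lever_bar')[:3]: print(c,d['location'],d['confidence'],at(c,d['location'],.101))
E
```

```text
5.8667 p [ 0.4715 -0.1812  0.208 ] x [ 0.9658 -0.2591  0.0093] z [ 0.0089 -0.0025 -1.    ] F [ 0.4887  0.5016 -0.5564] w 0.00045087808565729353
shift mm [ -61.2025 -340.1144   57.4406]
wrist [103.5, 494.1] 0.95 [ 0.5101 -0.3688  0.101 ]
wrist [139.7, 284.7] 0.71 [ 0.518  -0.1949  0.101 ]
wrist [243.1, 9.1] 0.47 [0.5053 0.1019 0.101 ]
scene [203.9, 217.9] 0.65 [ 0.5238 -0.1961  0.101 ]
scene [235.5, 377.2] 0.6 [0.6814 0.1196 0.101 ]
scene [204.2, 143.3] 0.47 [ 0.5056 -0.3633  0.101 ]
```

The lever is back at rest: its bar measures (0.518,-0.195). Now I cross to the talk bar.

Call:
{"op": "carry_out", "data": {
  "motion": [0,-6,-34,0,0,0,0,0,-6,-34,0,0,0,0,0,-6,-34,0,0,0,0,0,-6,-34,0,0,0,0,0,-6,-34,0,0,0,0,0,-6,-34,0,0,0,0,0,-6,-34,0,0,0,0,0,-6,-34,0,0,0,0,0,-6,-34,0,0,0,0,0,-7,-34,0,0,0,0]
}}

```text
clock: 6.9
position: [0.4966, 0.1652, 0.203]
ee_rot: [3.114, -0.411, -0.003]
force: [0.4, -0.3, 0.2]
gripper_width: 0.0001
gripper_force: 0.0
```

Call:
{"op": "carry_out", "data": {
  "motion": [0,0,0,0,0,0,-1.17,0,0,0,0,0,0,-1.17,0,0,0,0,0,0,-1.17,0,0,0,0,0,0,-1.17,0,-30,0,0,0,0,0,0,-30,0,0,0,0,0,0,-1,0,0,0,0,0]
}}

```text
clock: 7.48
position: [0.431, 0.1535, 0.2022]
ee_rot: [3.131, 0.232, -0.013]
force: [-0.7, -0.1, -0.2]
gripper_width: 0.0006
gripper_force: 0.0
```

```bash
python3 - <<'E'
from h import *
to([.501,.163,.09]); shot('wrist','w7.png')
for q,z in(('talk_pad',.057),('talk_station',0)):
    for d in manip.tip_of('wrist',q)[:2]: print(q,d['location'],d['confidence'],at('wrist',d['location'],z))
E
```

```text
7.4833 p [0.431  0.1535 0.2022] x [ 0.9891  0.1472 -0.0082] z [-0.0079 -0.003  -1.    ] F [-0.6778 -0.0763 -0.1929] w 0.0006474781302681052
shift mm [ 71.585    0.7264 111.6387]
talk_pad [103.6, 284.7] 0.58 [0.5132 0.1645 0.057 ]
talk_station [67.6, 284.9] 0.78 [0.554  0.1703 0.    ]
```

View pics/w7.png

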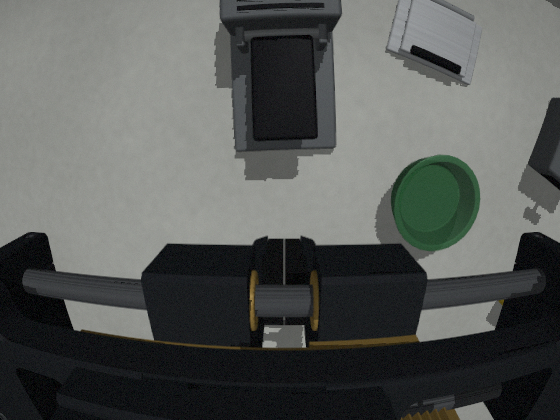

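The wrist view shows the paddle straight ahead, with its front edge at about (138,285) and its rear at about (37,284). I measure it from here.

```bash
python3 - <<'E'
from h import *
f=at('wrist',[138,285],.061);r=at('wrist',[37,284],.046);print(f,r,np.linalg.norm(f-r)); u=(r-f)/np.linalg.norm(r-f)
t=f+u*.025; to([t[0],t[1],.082])
E
```

```text
[0.4863 0.1604 0.061 ] [0.5743 0.1743 0.046 ] 0.09039294888715947
7.6333 p [0.437  0.1549 0.2039] x [ 0.9893  0.1459 -0.0008] z [-0.0008 -0.0001 -1.    ] F [ 0.6218 -0.4297 -0.1476] w 0.00038942874443784496
shift mm [ 74.3072   1.5011 121.882 ]
```

Call:
{"op": "carry_out", "data": {
  "motion": [0,34,1,0,0,0,0,0,34,1,0,0,0,0,0,0,0,36,0,0,0,0,0,0,36,0,0,0,0,0,0,30,0,0,0,0,0,0,12,0,0,0,0,0,0,3,0,0,0,0,0,0,0,0,0,0,0,0,0,0,0,0,0]
}}

```text
clock: 8.38
position: [0.5058, 0.1633, 0.0889]
ee_rot: [-3.133, -0.229, -0.003]
force: [0.1, 0.4, 0.3]
gripper_width: 0.0006
gripper_force: 0.0
```

```bash
python3 - <<'E'
from h import *
to([.504,.163,.065])
E
```

```text
8.3833 p [0.5058 0.1633 0.0889] x [0.9893 0.1456 0.0022] z [ 0.0021  0.0008 -1.    ] F [0.114  0.3529 0.3367] w 0.0006401014944037567
shift mm [-1.8824  0.0545 23.916 ]
```

Position is good. I press down slowly.

Call:
{"op": "carry_out", "data": {
  "motion": [0,0,0,4,0,0,0,0,0,0,4,0,0,0,0,0,0,3,0,0,0,0,0,0,3,0,0,0,0,0,0,0,0,0,0]
}}

```text
clock: 8.8
position: [0.5045, 0.1628, 0.0736]
ee_rot: [3.133, 0.23, 0.0]
force: [-0.9, 0.0, 1.8]
gripper_width: 0.0003
gripper_force: 1.1
```

Call:
{"op": "carry_out", "data": {
  "motion": [0,0,0,2,0,0,0,0,0,0,2,0,0,0,0,0,0,0,0,0,0,0,0,0,0,0,0,0]
}}

```text
clock: 9.13
position: [0.5042, 0.1628, 0.0696]
ee_rot: [3.133, 0.23, -0.001]
force: [-1.7, -0.1, 3.4]
gripper_width: 0.0003
gripper_force: 1.5
```

Call:
{"op": "carry_out", "data": {
  "motion": [0,0,0,2,0,0,0,0,0,0,2,0,0,0,0,0,0,0,0,0,0,0,0,0,0,0,0,0]
}}

```text
clock: 9.47
position: [0.5042, 0.1628, 0.0656]
ee_rot: [3.133, 0.229, -0.001]
force: [-2.4, -0.1, 3.8]
gripper_width: 0.0002
gripper_force: 2.2
```

```bash
python3 - <<'E'
from h import *
to([.504,.163,.065]); shot('scene','s8.png'); st()
b=cv2.imread('pics/s8.png')[110:290,170:450]
cv2.imwrite('pics/c8.png',cv2.resize(b,None,fx=2.8,fy=2.8,interpolation=3))
E
```

```text
9.4667 p [0.5042 0.1628 0.0656] x [ 0.9893  0.1457 -0.0006] z [-0.0006 -0.0002 -1.    ] F [-2.4342 -0.1212  3.7689] w 0.00022022624648305905
shift mm [-0.2122 -0.2463  0.595 ]
9.5167 p [0.5043 0.1628 0.0656] x [ 0.9893  0.1458 -0.0005] z [-0.0005 -0.0002 -1.    ] F [-3.8713  0.2159  4.3142] w 0.000848527556108926
```

View pics/c8.png

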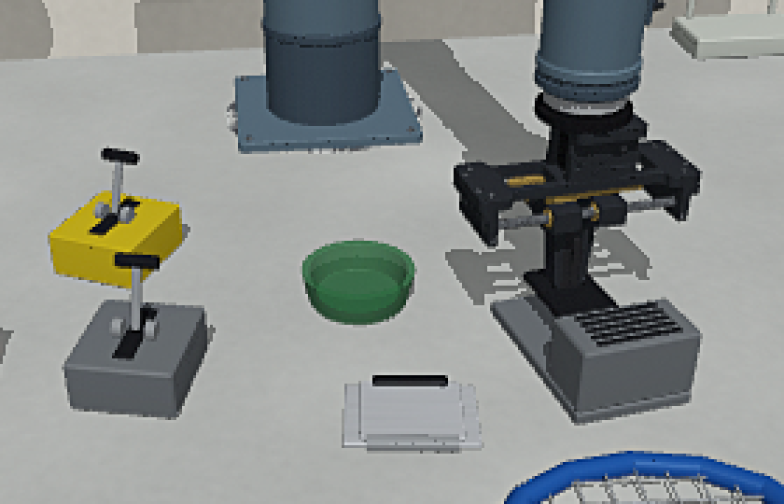

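The crop shows the fingers on the talk bar, which is about level, and the grey lever at rest. The tip is at z = 46.6 mm with about 4.3 N, which means half-way. I hold for over two seconds.

Call:
{"op": "carry_out", "data": {
  "motion": [0,0,0,0,0,0,0,0,0,0,0,0,0,0,0,0,0,0,0,0,0,0,0,0,0,0,0,0,0,0,0,0,0,0,0,0,0,0,0,0,0,0,0,0,0,0,0,0,0,0,0,0,0,0,0,0,0,0,0,0,0,0,0,0,0,0,0,0,0,0,0,0,0,0,0,0,0,0,0,0,0,0,0,0]
}}

```text
clock: 10.52
position: [0.5045, 0.1628, 0.0657]
ee_rot: [3.133, 0.229, -0.0]
force: [-3.1, 0.0, 3.8]
gripper_width: 0.0006
gripper_force: 2.1
```

Call:
{"op": "carry_out", "data": {
  "motion": [0,0,0,0,0,0,0,0,0,0,0,0,0,0,0,0,0,0,0,0,0,0,0,0,0,0,0,0,0,0,0,0,0,0,0,0,0,0,0,0,0,0,0,0,0,0,0,0,0,0,0,0,0,0,0,0,0,0,0,0,0,0,0,0,0,0,0,0,0,0,0,0,0,0,0,0,0,0,0,0,0,0,0,0]
}}

```text
clock: 11.52
position: [0.5045, 0.1628, 0.0657]
ee_rot: [3.133, 0.23, -0.0]
force: [-3.2, -1.3, 3.7]
gripper_width: 0.0005
gripper_force: 2.1
```

Call:
{"op": "carry_out", "data": {
  "motion": [0,0,0,0,0,0,0,0,0,0,0,0,0,0,0,0,0,0,0,0,0,0,0,0,0,0,0,0,0,0,0,0,0,0,0,0,0,0,0,0,0,0,0,0,0,0,0,0,0,0,0,0,0,0,0,0]
}}

```text
clock: 12.18
position: [0.5045, 0.1628, 0.0657]
ee_rot: [3.133, 0.23, -0.0]
force: [-3.8, 0.2, 4.4]
gripper_width: 0.0003
gripper_force: 2.1
```

```bash
python3 -c "
from h import *
p,R=st()
if abs(p[2]-.0655)<.002: print(manip.job_done())"
```

```text
12.1833 p [0.5045 0.1628 0.0657] x [ 0.9893  0.1458 -0.0001] z [-0.0001 -0.0001 -1.    ] F [-3.8162  0.2002  4.4278] w 0.0002820055260644225
the job is handed in; nothing more can be done
None
```

I pushed the call lever to its stop and it sprang back; the fingers held the talk bar about level for 2.7 s and still hold it, and I handed the job in at 12.2 s, but no verdict came back.

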